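Set the pottery sizing gauge by rolling its knurled wheel

TASK

On the sizing gauge bolted to the bench, lay a fingertip lightly on top of the knurled wheel and roll it towards the jaws, in as many strokes as it takes, until the gap has closed so far that the pointer on the sliding jaw lines up with the pointer of the gauge mark. Turn only the wheel, without forcing it: do not touch or push the sliding jaw or the mark, and do not pick up or shift the pots and tools standing around. Finish with the hand clear of everything.

Things in the scene. Friction and masses are not known exactly. Their poses are not given: they have to be found in the camera images.
- gauge: Sizing gauge fixed to the bench: grey base plate 120 x 330 x 12 mm. Origin: centre of its underside; z up, y lengthwise from the wheel (-y) to the jaws (+y); pointers near the +x edge. Two grey cheeks, each 12 mm thick, 84 mm long, tops at z 64 mm, 30 mm apart, flank the wheel. Fixed steel jaw: y 122 to 138, x -50 to 10, top z 70 mm.
- wheel_top (a point): Topmost point of the knurled steel wheel at rest, fixed to the gauge at x -20, y -95, z 86 mm. Wheel 68 mm in diameter, 24 mm wide, axle level along the gauge's x; its top 22 mm stand clear above the cheeks. The axle is rigid: the wheel does not yield, and 5 to 10 N straight down on its top is plenty to roll it without slip.
- wheel (a joint): Turn of the wheel, rad, 0 at the start, range 0 to 5. Grows when the top of the wheel is rolled along the gauge's +y (towards the jaws). Each rad is 34 mm along the rim and moves the sliding jaw 10 mm along +y. About 1 N along the rim turns it; it stays where it is left and can be rolled back.
- jaw (a joint): Travel in m of the sliding jaw (steel plate 60 x 16 mm, top at gauge z = 70 mm, x = -50 to 10 mm) along the gauge's +y, closing the gap: 0 is open (centre at gauge y = 35 mm), 0.05 the end. Driven by the wheel only, 10 mm per rad.
- mark (a joint): Where the gauge mark is set, in m along the gauge's +y on the same scale as joint jaw: the pointers line up when the jaw's value equals this one. Between 0.014 and 0.030.
- jaw_pointer (a point): The tip of the pointed brass arm, 8 mm wide, that sticks out of the sliding jaw's foot towards the gauge's +x; axes as the gauge's. At gauge x = 30 mm, z = 24 mm.
- mark_pointer (a point): The tip of the brass gauge mark, a small block 20 x 16 x 12 mm on a rail along the +x edge of the gauge, its pointed nose facing the jaw's pointer (towards -x); axes as the gauge's. At gauge x = 30 mm, z = 24 mm.
- eggcup: Bystander: small clay egg cup, 36 mm wide, 45 mm high, standing on the base plate against the fixed jaw. Origin under its centre.
- cup: Bystander: clay cup, 72 mm wide, 75 mm high, beyond the gauge. Origin under its centre.
- bowl: Bystander: clay bowl, 110 mm wide, 50 mm high, beyond the gauge. Origin under its centre.
- rib: Bystander: flat wooden shaping rib, 50 x 95 x 8 mm, lying on the robot's side of the gauge. Origin under its centre.
- brush: Bystander: brush lying on the bench past the wheel end of the gauge. Origin under its middle.
- saucers: Bystander: stack of three clay saucers, 100 mm wide, 30 mm high, past the jaw end of the gauge. Origin under its centre.

How it is judged:
By the outcome, as a careful person would: the job done as asked, in the order asked, and still so for the second after the job is handed in, with the robot touching nothing.
It also fails if it takes over 51 s, if anything falls off the work surface, if the arm or the gripper's body presses on something with over 40 N, if the wrist force passes 120 N, or if a joint passes its speed limit or range.

ROBOT

A 6-joint arm with a two-finger parallel gripper is mounted at the origin on the work surface. World frame = base frame: x ahead of the robot, y to its left, z up, the work surface at z = 0. Lengths are in m, angles in rad, forces in N, time in s.
With the tool pointing down it reaches from about 0.325 to 1 m from the base axis. Payload 5.1 kg.
Tool frame: the origin (TCP) lies between the finger pads; the fingertips stand 11 mm ahead of it and the grasp point (between the pads) lies 8 mm behind it; z points along the fingers, x is the direction in which the jaws open and shut, and the axes are right-handed (so a half turn about z gives the same grasp; the last joint's range is limited). The gripper opens to 85 mm and grips with 20 to 120 N. Pads are 22 mm wide; open, the fingers measure 114 mm over their backs; the gripper's body (76 mm by 85 mm) begins 54 mm behind the grasp point. The pads swing forward as they close: fully open they stand 13 mm farther back than shut.
Start: joints at [-1.228, 0.124, 1.65, -0, 1.367, -0.083], TCP at [0.268, -0.592, 0.242] pointing down, gripper open.
Joint ranges: [-2.61, 2.61], [-1.02, 2.33], [0.03, 2.71], [-1.35, 4.49], [0.32, 2.68], [-2.91, 2.91]. Speed limits (rad/s): [2.57, 2.57, 3.14, 3.14, 3.14, 3.14].

INTERFACE

Orientations are given as a rotation vector (axis times angle).
In Python, from bench import sensors, grab_frame, order gives the robot as it stands. The module is installed in compiled form; this text tells all that it offers.
- The arm moves only by the tool drive_tool, never from a script. Its argument "rows" is text: rows parted by semicolons, each of 7 numbers parted by spaces: the shift along the tool's x, y, z in m, then the turn, a rotation vector about the tool's x, y, z in degrees, then the opening, from -1 (shut) to 1 (fully open), so that 0 is half open. A call has 1 to 12 rows; each row is the pose to reach, as a shift and turn from the pose commanded when the call began, along the tool's axes at that moment; what a row does not reach only later rows make up. A row lasts 1/8 s, in which the tool goes at most 62.5 mm and 10.7 degrees, less where a joint would pass 70% of its speed; a pose out of reach is approached as far as the arm can. A call with a gripper value outside its range is refused whole. The fingers move at their own pace and stop on an object; the grip force is fixed at half the most. Time passes only in rows, so rows that repeat a pose let the fingers close. It gives the time, the measured TCP pose, the force and the opening at its end, in the units of the state.
- sensors.state(): the state, without advancing time (a new reading comes with each control period).
- grab_frame(name): name is "scene" or "top" or "wrist"; returns a dict with "frame" (384x512x3 uint8, red, green, blue), "range_z" (384x512 float32, m along the optical axis (not along the pixel's ray), 0 where there is no reading), "K" (3x3 intrinsics, pixels), "eye" and "attitude" of the camera in the world. Camera axes: x right, y down, z forward; pixel columns grow to the right and rows downward; lengths in m; the calibration is good to about 2 mm. The wrist camera is an equidistant fisheye: a pixel r from the principal point sees the ray r / f radians off the axis. A picture is of the moment at which its call begins.
- order.sign_off(): hands the job in, once; it reports no verdict.
The state is a dict: "time": time; "joint_positions": joint angles; "qd": joint speeds; "joint_efforts": joint torques, N m; "ee_pos": TCP position; "tcp_rot": TCP orientation; "contact_force": force on the tool from outside, world axes, zero at the start; "ft_torque": the same for the moment, N m; "width": finger opening in m.
Only numpy, scipy, OpenCV 4.12 (cv2) and the standard library are available. Lean on these libraries where they do the work, as an engineer would, in place of code of your own. Each camera call takes 0.05 s, during which the arm holds its last target.

## Working session

There is one attempt and no reset: what is moved stays moved. The work goes in short steps, Python scripts to look and compute and a tool call to move; the robot and the scene stay as the last step left them, time stands still between calls to the robot, and variables do not carry over. Pictures are saved under pics/ and viewed, and the job is handed in when it is done.

Besides the shell and the picture viewer there is one more tool, called after ">>>" as a command line: name --argument value ..., lists and objects as JSON in quotes. drive_tool: Moves the arm, as the interface text tells. Its arguments: {"type":"object","properties":{"rows":{"type":"string"}},"required":["rows"]}

```bash
mkdir -p pics; python3 - <<'E'
from bench import sensors, grab_frame
import cv2,numpy as np,pickle
s=sensors.state()
for k,v in s.items(): print(k,np.round(v,4))
for n in ("scene","top"):
    f=grab_frame(n); pickle.dump(f,open(f"pics/{n}0.pkl","wb"))
    cv2.imwrite(f"pics/{n}0.png",f["frame"][:,:,::-1])
    print(n,f["K"],f["eye"],f["attitude"])
E
```

```text
time 0.0
joint_positions [-1.2276  0.1245  1.6517  0.      1.3675 -0.0826]
qd [-0.0007 -0.0005  0.0009  0.0005 -0.0001  0.0024]
joint_efforts [-2.90000e-03 -4.23614e+01 -3.65453e+01 -4.00000e-04  7.00000e-03
  0.00000e+00]
ee_pos [ 0.2683 -0.5914  0.2411]
tcp_rot [-2.6395e+00  1.7012e+00  2.5000e-03]
contact_force [-0.0872 -0.2902 -0.1961]
ft_torque [-0.0258 -0.0154 -0.0158]
width 0.0854
scene [[400.92815028   0.         251.0913486 ]
 [  0.         400.92815028 188.33370132]
 [  0.           0.           1.        ]] [ 1.2467205  -0.10344747  0.88728024] [-1.95689352 -1.6064078   0.60725536]
top [[480.05336409   0.         247.5426182 ]
 [  0.         480.05336409 193.66522657]
 [  0.           0.           1.        ]] [0.51478613 0.01626874 1.31287355] [-2.18904671  2.21197496 -0.06868489]
```

View pics/scene0.png

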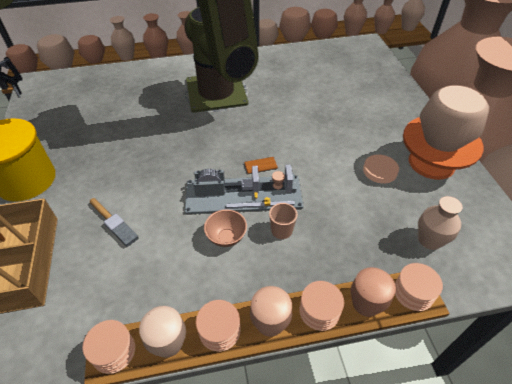

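View pics/top0.png

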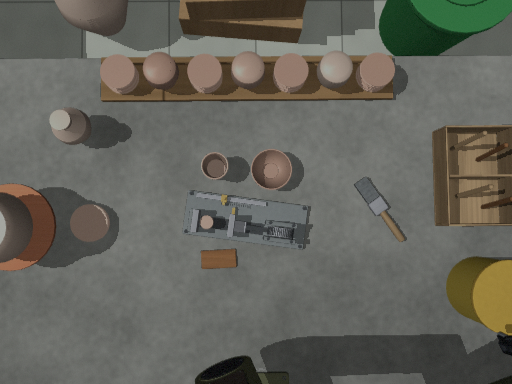

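```bash
python3 - <<'E'
import cv2,pickle,numpy as np
f=pickle.load(open("pics/top0.pkl","rb"))["frame"][180:260,175:320,::-1]
a=cv2.resize(f,None,fx=5,fy=5,interpolation=cv2.INTER_CUBIC); cv2.imwrite("pics/topz.png",a)
f=pickle.load(open("pics/scene0.pkl","rb"))["frame"][150:225,170:315,::-1]
a=cv2.resize(f,None,fx=5,fy=5,interpolation=cv2.INTER_CUBIC); cv2.imwrite("pics/scenez.png",a)
E
```

```text
(no output)
```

View pics/topz.png

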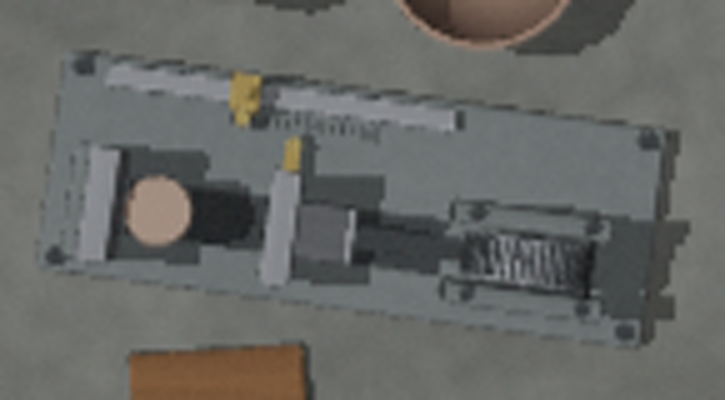

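View pics/scenez.png

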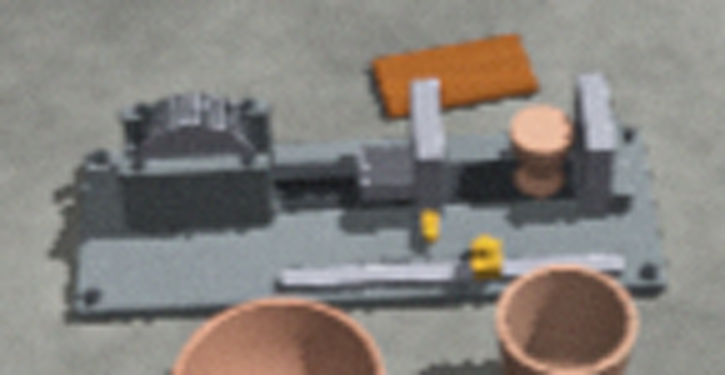

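```bash
cat > h.py <<'E'
import numpy as np,cv2,pickle
from scipy.spatial.transform import Rotation as R
def rays(f,uv,fish=False):
    K=f["K"]; uv=np.atleast_2d(uv).astype(float)
    d=np.c_[(uv[:,0]-K[0,2])/K[0,0],(uv[:,1]-K[1,2])/K[1,1],np.ones(len(uv))]
    if fish:
        th=np.hypot(d[:,0],d[:,1]); s=np.where(th>1e-9,np.sin(th)/np.maximum(th,1e-9),1)
        d=np.c_[d[:,0]*s,d[:,1]*s,np.cos(th)]
    return d@R.from_rotvec(f["attitude"]).as_matrix().T
def onplane(f,uv,z,fish=False):
    d=rays(f,uv,fish); e=np.array(f["eye"]); return e+d*((z-e[2])/d[:,2])[:,None]
def cloud(f,fish=False):
    h,w=f["range_z"].shape; u,v=np.meshgrid(np.arange(w),np.arange(h))
    uv=np.c_[u.ravel(),v.ravel()]; d=rays(f,uv,fish)
    ax=R.from_rotvec(f["attitude"]).as_matrix()[:,2]
    t=f["range_z"].ravel()/(d@ax)
    return (np.array(f["eye"])+d*t[:,None]).reshape(h,w,3)
E
python3 - <<'E'
from h import *
f=pickle.load(open("pics/top0.pkl","rb"))
z=np.array([[68,52],[667,130],[640,347],[38,268]],float)
uv=(z+.5)/5-.5+[175,180]
P=onplane(f,uv,.012); print(P.round(4)); print([np.linalg.norm(P[i]-P[(i+1)%4]).round(4) for i in range(4)], P.mean(0))
C=cloud(f)[180:260,175:320]
print("bench z",np.median(cloud(f)[300:330,200:300,2]))
m=(abs(C[...,2]-.012)<.006)
n,l,st,ce=cv2.connectedComponentsWithStats(m.astype(np.uint8),connectivity=8)
k=1+st[1:,4].argmax(); print(st[k])
pts=C[l==k][:,:2].astype(np.float32)
r=cv2.minAreaRect(pts*1000); print(r)
g=C[...,2]
print(np.unravel_index(g.argmax(),g.shape),g.max())
# wheel
w=C[45:62,88:122]; q=w[w[...,2]>.07]; print("wheel >70mm",len(q),q.mean(0),q[:,2].max(),q.min(0),q.max(0))
E
```

```text
[[ 0.5934  0.1626  0.012 ]
 [ 0.5478 -0.1619  0.012 ]
 [ 0.4307 -0.1453  0.012 ]
 [ 0.4768  0.1793  0.012 ]]
[np.float64(0.3277), np.float64(0.1182), np.float64(0.3278), np.float64(0.1178)] [0.51219201 0.0086594  0.012     ]
bench z -0.0009438475412372194
[   7   10  126   59 3555]
((512.0140991210938, 9.0281982421875), (331.5653076171875, 121.87126159667969), 81.66102600097656)
(np.int64(1), np.int64(58)) 1.3128735524757307
wheel >70mm 203 [ 0.47957932 -0.08015915  0.08708331] 1.3128735524757307 [ 0.45545424 -0.11134762  0.07027878] [0.51478613 0.01626874 1.31287355]
```

```bash
python3 - <<'E'
from h import *
for n in("top","scene"):
    f=pickle.load(open(f"pics/{n}0.pkl","rb")); C=cloud(f); hsv=cv2.cvtColor(f["frame"],cv2.COLOR_RGB2HSV)
    m=(hsv[...,0]>20)&(hsv[...,0]<33)&(hsv[...,1]>200)&(hsv[...,2]>120)
    n_,l,st,ce=cv2.connectedComponentsWithStats(m.astype(np.uint8))
    for k in range(1,n_):
        if st[k,4]>5:
            q=C[l==k]; q=q[q[:,2]<1]; print(n,ce[k].round(1),st[k,4],np.percentile(q,5,axis=0).round(3),np.percentile(q,95,axis=0).round(3))
Rt=R.from_rotvec([-2.6395,1.7012,.0025]).as_matrix(); print(Rt.round(3))
yaw=np.radians(-8.1); gx=np.array([np.cos(yaw),np.sin(yaw),0]); gy=np.array([-np.sin(yaw),np.cos(yaw),0])
O=np.array([.512,.009,0]); 
W=O-.02*gx-.095*gy; print("wheel",W)
def cmd(T,Rg,p,Rc): print(((Rc.T@(T-p))).round(4), np.degrees(R.from_matrix(Rc.T@Rg).as_rotvec()).round(2))
Rg=np.c_[gx,-gy,[0,0,-1]]
p=np.array([.2683,-.5914,.2411])
P=O+.02*gx+.06*gy  # view of pointers
cmd(np.r_[P[:2],.30],Rg,p,Rt)
cmd(np.r_[(W-.009*gy)[:2],.15],Rg,p,Rt)
E
```

```text
scene [ 25.5 154.9] 2625 [ 0.264 -0.615  0.017] [ 0.401 -0.537  0.163]
[[ 0.413 -0.911 -0.001]
 [-0.911 -0.413  0.002]
 [-0.002 -0.    -1.   ]]
wheel [ 0.47881391 -0.08223422  0.        ]
[-0.4861 -0.519  -0.0577] [ -0.07   0.1  -57.5 ]
[-0.369  -0.3972  0.092 ] [ -0.07   0.1  -57.5 ]
```

>>> drive_tool --rows "-0.04 -0.04 -0.03 0 0 -6 -1; -0.08 -0.085 -0.03 0 0 -12 -1; -0.12 -0.13 -0.03 0 0 -18 -1; -0.16 -0.17 -0.02 0 0 -24 -1; -0.2 -0.21 -0.01 0 0 -30 -1; -0.235 -0.25 0 0 0 -36 -1; -0.27 -0.29 0.01 0 0 -42 -1; -0.31 -0.33 0.03 0 0 -48 -1; -0.345 -0.37 0.05 0 0 -54 -1; -0.369 -0.397 0.07 0 0 -57.5 -1; -0.369 -0.397 0.09 0 0 -57.5 -1; -0.369 -0.397 0.1 0 0 -57.5 -1"

```text
time: 1.6
ee_pos: [0.4767, -0.0912, 0.1406]
tcp_rot: [-3.133, 0.22, 0.004]
contact_force: [1.4, -0.9, 0.7]
width: 0.0001
```

```bash
python3 - <<'E'
from bench import grab_frame,sensors
from h import *
s=sensors.state(); print(s["ee_pos"],s["contact_force"],s["joint_positions"].round(3))
f=grab_frame("wrist"); pickle.dump(f,open("pics/w1.pkl","wb")); print(f["K"],f["eye"],f["attitude"])
cv2.imwrite("pics/w1.png",cv2.resize(f["frame"][:,:,::-1],None,fx=1.5,fy=1.5))
E
```

```text
[ 0.47674568 -0.09117838  0.14062012] [ 1.37657105 -0.85771753  0.69775594] [-0.3   -0.159  2.106 -0.     1.197 -0.159]
[[297.31863964   0.         254.55975911]
 [  0.         297.31863964 196.95620207]
 [  0.           0.           1.        ]] [ 0.48829201 -0.01654255  0.27198551] [ 2.83073037 -0.19860379 -0.03476987]
```

View pics/w1.png

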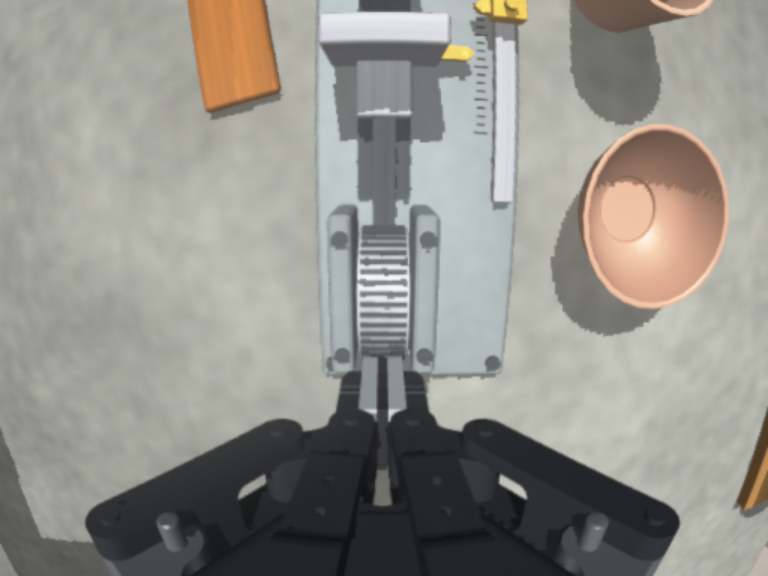

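```bash
cat >> h.py <<'E'
yaw=np.radians(-8.1); gx=np.array([np.cos(yaw),np.sin(yaw),0]); gy=np.array([-np.sin(yaw),np.cos(yaw),0]); O=np.array([.512,.009,0])
def tog(P): P=P-O; return np.c_[P@gx,P@gy,P[:,2]]*1000
def brass(f,fish):
    hsv=cv2.cvtColor(f["frame"],cv2.COLOR_RGB2HSV)
    m=(hsv[...,0]>18)&(hsv[...,0]<32)&(hsv[...,1]>140)&(hsv[...,2]>70)
    n,l,st,ce=cv2.connectedComponentsWithStats(m.astype(np.uint8),connectivity=8)
    for k in range(1,n):
        if st[k,4]<4: continue
        v,u=np.nonzero(l==k); G=tog(onplane(f,np.c_[u,v],.024,fish))
        if G[:,0].min()<0 or abs(G[:,0]).max()>75 or abs(G[:,1]).max()>160: continue
        lo,hi=G[:,0].min(),G[:,0].max()
        print("blob",ce[k].round(1),st[k,4],"x",lo.round(1),hi.round(1),"y",G[:,1].min().round(1),G[:,1].max().round(1),"lowx y %.2f"%G[G[:,0]<lo+2,1].mean(),"highx y %.2f"%G[G[:,0]>hi-2,1].mean(),"mean y %.2f"%G[:,1].mean())
E
python3 - <<'E'
from h import *
f=pickle.load(open("pics/w1.pkl","rb")); brass(f,True)
f=pickle.load(open("pics/top0.pkl","rb")); brass(f,False)
a=pickle.load(open("pics/w1.pkl","rb"))["frame"][0:60,280:370,::-1]
cv2.imwrite("pics/w1z.png",cv2.resize(a,None,fx=8,fy=8,interpolation=cv2.INTER_NEAREST))
# gauge check: wheel top, corners from wrist depth
f=pickle.load(open("pics/w1.pkl","rb"))
uv=np.array([[328,375],[500,375],[320,380]])/1.5
print(tog(onplane(f,uv,.012,True)).round(1))
print(tog(onplane(f,np.array([[358,290],[410,290]])/1.5,.086,True)).round(1))
print("finger tip gauge",tog(np.array([[.47675,-.09118,.1406]])))
E
```

```text
blob [338.1   5.1] 271 x 35.1 61.0 y 58.0 70.2 lowx y 65.41 highx y 64.86 mean y 63.81
blob [319.3   4. ] 18 x 31.6 35.9 y 61.0 65.0 lowx y 62.99 highx y 62.96 mean y 62.98
blob [302.6  35.5] 89 x 12.5 25.1 y 29.8 36.3 lowx y 31.60 highx y 31.91 mean y 32.81
blob [312.7  35.4] 7 x 26.8 28.5 y 32.0 34.7 lowx y 33.44 highx y 33.44 mean y 33.44
[[ -56.  -165.4   12. ]
 [  58.8 -166.2   12. ]
 [ -61.5 -169.2   12. ]]
[[-30.8 -84.6  86. ]
 [ -8.1 -84.6  86. ]]
finger tip gauge [[ -20.78284852 -104.14733846  140.6       ]]
```

View pics/w1z.png

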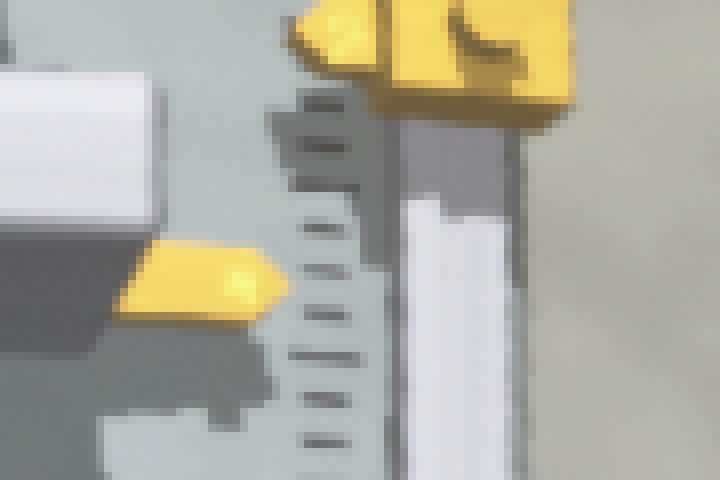

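>>> drive_tool --rows "0 0 0.015 0 0 0 -1; 0 0 0.03 0 0 0 -1; 0 0 0.038 0 0 0 -1; 0 0 0.040 0 0 0 -1; 0 0 0.041 0 0 0 -1; 0 0 0.041 0 0 0 -1"

```text
time: 2.4
ee_pos: [0.4779, -0.092, 0.1018]
tcp_rot: [3.134, -0.222, 0.001]
contact_force: [0.2, 0.2, -0.5]
width: -0.0
```

>>> drive_tool --rows "0 0 0.002 0 0 0 -1; 0 0 0.003 0 0 0 -1; 0 0 0.0035 0 0 0 -1; 0 0 0.004 0 0 0 -1; 0 0 0.004 0 0 0 -1"

```text
time: 3.02
ee_pos: [0.4776, -0.0919, 0.0973]
tcp_rot: [-3.134, 0.222, 0.0]
contact_force: [1.0, -0.2, -0.1]
width: -0.0
```

>>> drive_tool --rows "0 0 0.0005 0 0 0 -1; 0 0 0.001 0 0 0 -1; 0 0 0.001 0 0 0 -1"

```text
time: 3.4
ee_pos: [0.4777, -0.092, 0.0968]
tcp_rot: [3.134, -0.222, 0.0]
contact_force: [-2.2, 0.8, 3.7]
width: 0.0005
```

>>> drive_tool --rows "0 0 0.0005 0 0 0 -1; 0 -0.002 0.0006 0 0 0 -1; 0 -0.005 0.0006 0 0 0 -1; 0 -0.008 0.0006 0 0 0 -1"

```text
time: 3.9
ee_pos: [0.4788, -0.0844, 0.0969]
tcp_rot: [3.133, -0.222, -0.0]
contact_force: [-4.4, -1.2, 8.9]
width: 0.0001
```

>>> drive_tool --rows "0 -0.003 0 0 0 0 -1; 0 -0.006 0 0 0 0 -1; 0 -0.009 0 0 0 0 -1; 0 -0.011 0 0 0 0 -1"

```text
time: 4.4
ee_pos: [0.4805, -0.0734, 0.0968]
tcp_rot: [3.133, -0.222, 0.0]
contact_force: [-4.0, -0.8, 7.0]
width: 0.0002
```

```bash
cat > look.py <<'E'
import sys
from bench import grab_frame,sensors
from h import *
n=sys.argv[1]
f=grab_frame("wrist"); pickle.dump(f,open(f"pics/{n}.pkl","wb"))
s=sensors.state(); print(s["time"],"tcp gauge",tog(s["ee_pos"][None]).round(1),s["contact_force"].round(1)); brass(f,True)
cv2.imwrite(f"pics/{n}.png",cv2.resize(f["frame"][0:130,200:380,::-1],None,fx=4,fy=4,interpolation=cv2.INTER_NEAREST))
E
python3 look.py w2
```

```text
4.45 tcp gauge [[-19.6 -85.8  96.8]] [-4.   0.4  8.8]
blob [355.2   8.1] 415 x 41.9 61.7 y 57.8 72.8 lowx y 64.07 highx y 65.17 mean y 64.80
blob [334.8   7.5] 67 x 31.8 39.9 y 59.7 67.1 lowx y 63.19 highx y 63.45 mean y 63.17
blob [313.3  38.2] 158 x 13.1 28.5 y 35.4 42.0 lowx y 36.75 highx y 39.07 mean y 38.43
```

View pics/w2.png

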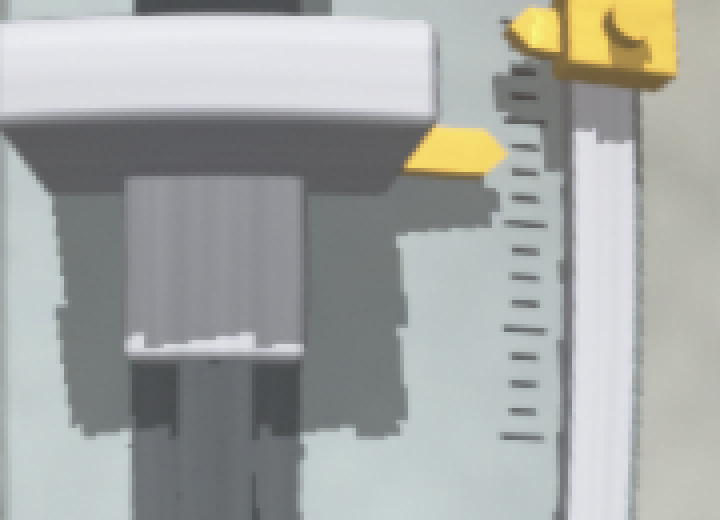

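>>> drive_tool --rows "0 0 -0.005 0 0 0 -1; 0 0.002 -0.006 0 0 0 -1; 0 0.012 -0.006 0 0 0 -1; 0 0.019 -0.005 0 0 0 -1; 0 0.019 -0.0015 0 0 0 -1; 0 0.019 0 0 0 0 -1; 0 0.0175 0 0 0 0 -1; 0 0.014 0 0 0 0 -1; 0 0.0105 0 0 0 0 -1; 0 0.007 0 0 0 0 -1; 0 0.0035 0 0 0 0 -1; 0 0 0 0 0 0 -1"

```text
time: 5.95
ee_pos: [0.4805, -0.0734, 0.0968]
tcp_rot: [3.133, -0.222, -0.0]
contact_force: [-3.3, -0.2, 7.4]
width: 0.0005
```

```bash
python3 look.py w3
```

```text
6.0 tcp gauge [[-19.6 -85.6  96.8]] [-2.   0.7  7.3]
blob [355.2   8.1] 416 x 41.8 61.7 y 57.8 72.8 lowx y 64.15 highx y 65.05 mean y 64.85
blob [334.7   7.8] 63 x 31.8 39.9 y 59.7 67.2 lowx y 63.27 highx y 63.48 mean y 63.02
blob [310.2  31.8] 73 x 13.8 24.3 y 41.2 45.3 lowx y 42.94 highx y 42.50 mean y 43.11
blob [322.7  30.1] 10 x 27.1 28.5 y 43.6 46.5 lowx y 45.02 highx y 45.02 mean y 45.02
```

>>> drive_tool --rows "0 0 -0.005 0 0 0 -1; 0 0.002 -0.006 0 0 0 -1; 0 0.012 -0.006 0 0 0 -1; 0 0.019 -0.005 0 0 0 -1; 0 0.019 -0.0015 0 0 0 -1; 0 0.019 0 0 0 0 -1; 0 0.0175 0 0 0 0 -1; 0 0.014 0 0 0 0 -1; 0 0.0105 0 0 0 0 -1; 0 0.007 0 0 0 0 -1; 0 0.0035 0 0 0 0 -1; 0 0 0 0 0 0 -1"

```text
time: 7.5
ee_pos: [0.4805, -0.0733, 0.0968]
tcp_rot: [3.133, -0.222, -0.0]
contact_force: [-2.1, -0.1, 7.9]
width: -0.0001
```

>>> drive_tool --rows "0 0 -0.005 0 0 0 -1; 0 0.002 -0.006 0 0 0 -1; 0 0.012 -0.006 0 0 0 -1; 0 0.019 -0.005 0 0 0 -1; 0 0.019 -0.0015 0 0 0 -1; 0 0.019 0 0 0 0 -1; 0 0.0175 0 0 0 0 -1; 0 0.014 0 0 0 0 -1; 0 0.0105 0 0 0 0 -1; 0 0.007 0 0 0 0 -1; 0 0.0035 0 0 0 0 -1; 0 0 0 0 0 0 -1"

```text
time: 9.0
ee_pos: [0.4805, -0.0734, 0.0968]
tcp_rot: [3.133, -0.222, -0.0]
contact_force: [-3.4, -0.8, 7.3]
width: -0.0001
```

```bash
python3 look.py w4
```

```text
9.05 tcp gauge [[-19.6 -85.6  96.8]] [-3.8 -0.1  7.3]
blob [351.9   8. ] 514 x 31.8 61.7 y 57.8 72.8 lowx y 63.26 highx y 65.04 mean y 64.55
blob [311.4  14.7] 174 x 11.9 28.8 y 52.6 59.9 lowx y 54.34 highx y 56.40 mean y 56.02
```

View pics/w4.png

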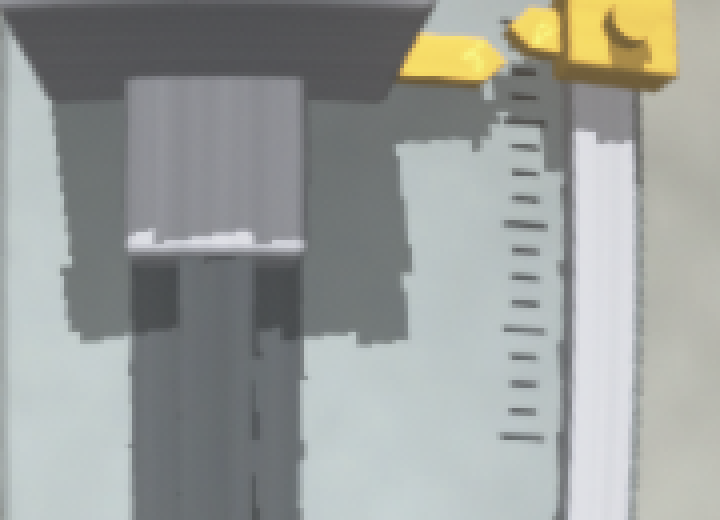

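>>> drive_tool --rows "0 0 -0.005 0 0 0 -1; 0 0.002 -0.006 0 0 0 -1; 0 0.012 -0.006 0 0 0 -1; 0 0.019 -0.005 0 0 0 -1; 0 0.019 -0.0015 0 0 0 -1; 0 0.019 0 0 0 0 -1; 0 0.0175 0 0 0 0 -1; 0 0.014 0 0 0 0 -1; 0 0.0105 0 0 0 0 -1; 0 0.007 0 0 0 0 -1; 0 0.006 0 0 0 0 -1; 0 0.006 0 0 0 0 -1"

```text
time: 10.55
ee_pos: [0.4796, -0.0792, 0.0969]
tcp_rot: [3.133, -0.221, -0.0]
contact_force: [-3.4, -0.4, 7.6]
width: 0.0001
```

```bash
python3 look.py w5
```

```text
10.6 tcp gauge [[-19.6 -91.8  96.9]] [-3.8 -0.1  7.8]
blob [311.6   3.3] 169 x 12.0 29.7 y 56.1 62.4 lowx y 58.46 highx y 60.56 mean y 59.09
blob [350.9   4.2] 320 x 31.2 61.8 y 57.6 67.0 lowx y 61.88 highx y 62.60 mean y 61.70
```

View pics/w5.png

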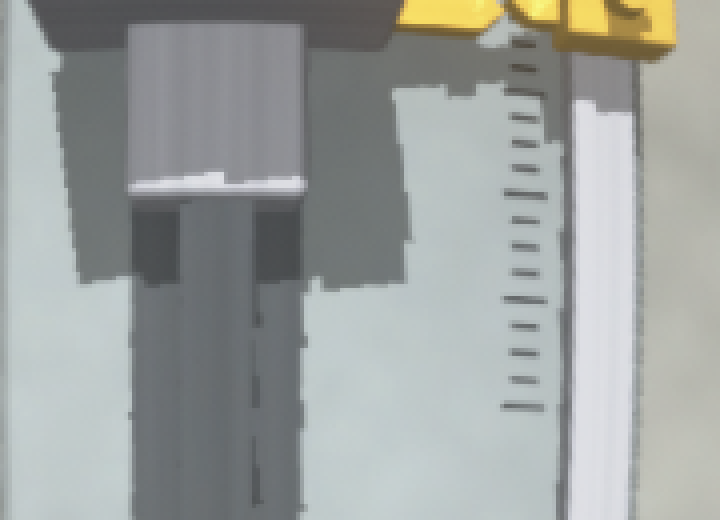

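>>> drive_tool --rows "0 0 -0.01 0 0 0 -1; 0 0 -0.04 0 0 0 -1; 0 -0.01 -0.08 0 0 0 -1; 0.02 -0.05 -0.08 0 0 0 -1; 0.04 -0.09 -0.08 0 0 0 -1; 0.05 -0.12 -0.08 0 0 0 -1; 0.05 -0.12 -0.08 0 0 0 -1; 0.05 -0.12 -0.08 0 0 0 -1"

```text
time: 11.6
ee_pos: [0.5455, 0.0325, 0.1755]
tcp_rot: [3.133, -0.222, -0.001]
contact_force: [-0.1, 0.2, -0.7]
width: -0.0001
```

```bash
python3 look.py w6; python3 - <<'E'
from h import *
f=pickle.load(open("pics/w6.pkl","rb"))
cv2.imwrite("pics/w6f.png",cv2.resize(f["frame"][:,:,::-1],None,fx=1.5,fy=1.5))
E
```

```text
11.65 tcp gauge [[ 29.8  27.6 175.5]] [-0.5 -0.4 -0.1]
blob [274.  149.5] 228 x 40.3 58.7 y 54.8 69.5 lowx y 61.76 highx y 59.45 mean y 62.14
blob [241. 150.] 91 x 11.5 25.0 y 58.6 64.5 lowx y 61.60 highx y 61.96 mean y 61.61
blob [263.3 146.9] 7 x 37.4 39.4 y 63.5 65.4 lowx y 64.61 highx y 64.61 mean y 64.61
blob [252.  149.8] 5 x 26.9 28.8 y 60.6 62.5 lowx y 61.74 highx y 61.74 mean y 61.74
```

View pics/w6f.png

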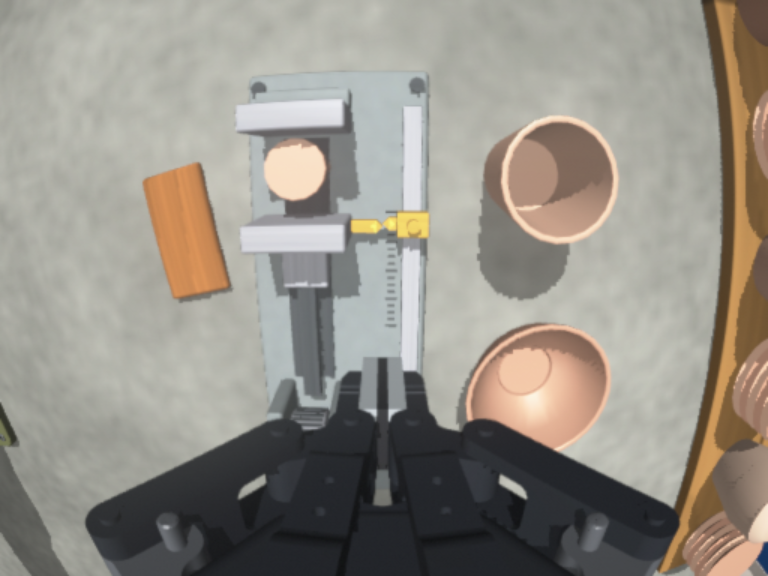

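```bash
python3 - <<'E'
from h import *
f=pickle.load(open("pics/w6.pkl","rb"))
a=f["frame"][130:170,220:300,::-1]
cv2.imwrite("pics/w6z.png",cv2.resize(a,None,fx=10,fy=10,interpolation=cv2.INTER_NEAREST))
uv=np.array([[254,149],[254,150],[254,151],[254,152]]);print(tog(onplane(f,uv,.024,True)).round(2))
E
```

```text
[[29.79 62.52 24.  ]
 [29.79 61.54 24.  ]
 [29.79 60.57 24.  ]
 [29.79 59.6  24.  ]]
```

View pics/w6z.png

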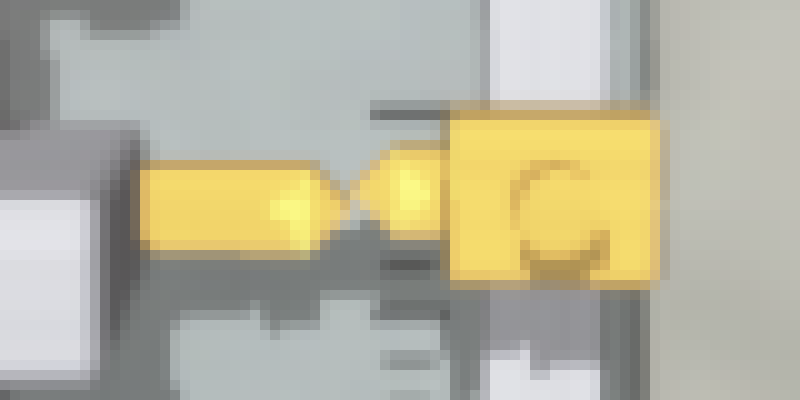

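```bash
cat >> h.py <<'E'
def fine(f):
    # subpixel brass saturation profile per column around jaw arm (gauge x 16..25) and mark nose (x 34..38), at z .024
    hsv=cv2.cvtColor(f["frame"],cv2.COLOR_RGB2HSV).astype(float)
    m=((hsv[...,0]>12)&(hsv[...,0]<36)&(hsv[...,1]>110)&(hsv[...,2]>70))
    w=np.where(m,1.,0)
    v,u=np.nonzero(m); G=tog(onplane(f,np.c_[u,v],.024,True))
    for nm,a,b in(("jaw",16,25),("jawtip",26,29),("marktip",31.5,34),("mark nose",34.5,38)):
        s=(G[:,0]>a)&(G[:,0]<b)&(abs(G[:,1]-61)<14)
        if s.sum(): 
            out=[(G[s&(u==c),1].min()+G[s&(u==c),1].max())/2 for c in np.unique(u[s])]
            print(nm,s.sum(),"mid y %.2f  centroid %.2f  range %.1f %.1f"%(np.mean(out),G[s,1].mean(),G[s,1].min(),G[s,1].max()))
E
python3 - <<'E'
from h import *
f=pickle.load(open("pics/w6.pkl","rb")); fine(f)
E
```

```text
jaw 85 mid y 61.31  centroid 61.44  range 57.7 65.5
jawtip 17 mid y 61.22  centroid 61.14  range 57.6 64.5
marktip 13 mid y 62.84  centroid 62.74  range 59.6 65.4
mark nose 35 mid y 62.64  centroid 62.63  range 58.6 66.4
```

>>> drive_tool --rows "-0.01 0.04 0 0 0 0 -1; -0.03 0.08 0 0 0 0 -1; -0.05 0.12 0 0 0 0 -1; -0.05 0.122 0.03 0 0 0 -1; -0.05 0.122 0.06 0 0 0 -1; -0.05 0.122 0.074 0 0 0 -1; -0.05 0.122 0.0785 0 0 0 -1; -0.05 0.122 0.08 0 0 0 -1; -0.05 0.122 0.08 0 0 0 -1; -0.05 0.12 0.08 0 0 0 -1; -0.05 0.117 0.08 0 0 0 -1; -0.05 0.117 0.08 0 0 0 -1"

```text
time: 13.15
ee_pos: [0.4807, -0.076, 0.0969]
tcp_rot: [3.134, -0.221, 0.003]
contact_force: [-2.2, 1.1, 5.6]
width: 0.0001
```

>>> drive_tool --rows "0 0 -0.01 0 0 0 -1; 0 0 -0.04 0 0 0 -1; 0 -0.01 -0.08 0 0 0 -1; 0.02 -0.05 -0.08 0 0 0 -1; 0.04 -0.09 -0.07 0 0 0 -1; 0.05 -0.10 -0.05 0 0 0 -1; 0.05 -0.10 -0.04 0 0 0 -1; 0.05 -0.10 -0.03 0 0 0 -1; 0.05 -0.10 -0.03 0 0 0 -1"

```text
time: 14.28
ee_pos: [0.5425, 0.0154, 0.1249]
tcp_rot: [3.134, -0.223, -0.003]
contact_force: [1.2, 0.8, -0.2]
width: -0.0001
```

```bash
python3 look.py w7;  python3 - <<'E'
from h import *
f=pickle.load(open("pics/w7.pkl","rb")); fine(f)
c=[(u,v) for u in range(512) for v in [0]]
hsv=cv2.cvtColor(f["frame"],cv2.COLOR_RGB2HSV)
a=f["frame"][100:160,200:300,::-1]
cv2.imwrite("pics/w7z.png",cv2.resize(a,None,fx=8,fy=8,interpolation=cv2.INTER_NEAREST))
E
```

```text
14.325 tcp gauge [[ 29.8  10.6 125.6]] [-0.2 -0.2  0.9]
blob [267.5 136.7] 23 x 38.7 40.3 y 57.3 66.8 lowx y 62.33 highx y 62.33 mean y 62.33
blob [280.8 137.8] 139 x 43.3 59.0 y 55.0 66.9 lowx y 65.64 highx y 65.73 mean y 61.52
blob [238.2 137.7] 77 x 11.3 23.9 y 59.7 64.4 lowx y 62.03 highx y 60.48 mean y 61.54
blob [252. 136.] 5 x 27.0 28.5 y 62.0 63.6 lowx y 62.83 highx y 62.83 mean y 62.83
jaw 120 mid y 62.46  centroid 62.47  range 58.9 66.1
jawtip 29 mid y 62.73  centroid 62.75  range 59.7 66.0
marktip 17 mid y 63.52  centroid 63.43  range 60.5 66.0
mark nose 54 mid y 62.91  centroid 62.90  range 58.9 66.8
```

View pics/w7z.png

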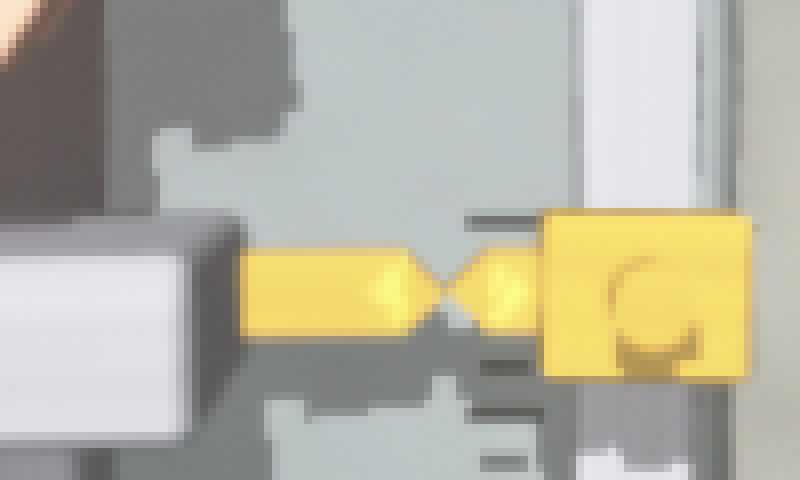

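```bash
cat >> h.py <<'E'
def sub(f):
    F=f["frame"].astype(float); Y=(F[...,0]+F[...,1])/2-F[...,2]
    v,u=np.nonzero(Y>60); G=tog(onplane(f,np.c_[u,v],.024,True)); s=(G[:,0]>12)&(G[:,0]<40)&(abs(G[:,1]-62)<12)
    for c in np.unique(u[s]):
        r=v[s&(u==c)]; col=Y[:,c]; h=max(col[r.min():r.max()+1].max()/2,50); h=min(h,75)
        a,b=r.min(),r.max()
        while col[a-1]>h:a-=1
        while col[a]<h:a+=1
        while col[b+1]>h:b+=1
        while col[b]<h:b-=1
        t=a-(col[a]-h)/(col[a]-col[a-1]); q=b+(col[b]-h)/(col[b]-col[b+1])
        g=tog(onplane(f,[[c,t],[c,q]],.024,True)); print(c,"x %.1f mid %.2f width %.1f"%(g[0,0],g[:,1].mean(),g[0,1]-g[1,1]))
E
python3 - <<'E'
from h import *
for n in("w6","w7"):
    print(n);sub(pickle.load(open(f"pics/{n}.pkl","rb")))
E
```

```text
w6
236 x 12.6 mid 61.36 width 8.5
237 x 13.5 mid 61.36 width 8.6
238 x 14.5 mid 61.36 width 8.6
239 x 15.5 mid 61.36 width 8.6
240 x 16.4 mid 61.35 width 8.6
241 x 17.4 mid 61.36 width 8.6
242 x 18.3 mid 61.36 width 8.6
243 x 19.3 mid 61.35 width 8.6
244 x 20.2 mid 61.26 width 8.8
245 x 21.2 mid 61.22 width 8.8
246 x 22.1 mid 61.23 width 8.8
247 x 23.1 mid 61.21 width 8.8
248 x 24.1 mid 61.22 width 8.8
249 x 25.0 mid 61.20 width 8.9
250 x 26.0 mid 61.17 width 8.8
251 x 26.9 mid 61.18 width 7.7
252 x 27.9 mid 61.21 width 5.9
253 x 28.8 mid 61.22 width 4.0
254 x 29.8 mid 61.41 width 2.3
255 x 30.7 mid 62.89 width 1.6
256 x 31.7 mid 62.98 width 3.3
257 x 32.7 mid 62.92 width 5.2
258 x 33.6 mid 62.89 width 7.1
259 x 34.6 mid 62.74 width 8.6
260 x 35.5 mid 62.80 width 8.9
261 x 36.5 mid 62.81 width 8.9
262 x 37.4 mid 62.83 width 8.9
263 x 38.4 mid 62.82 width 8.9
264 x 39.3 mid 62.83 width 9.4
w7
232 x 12.2 mid 62.77 width 8.5
233 x 13.0 mid 62.77 width 8.6
234 x 13.8 mid 62.77 width 8.5
235 x 14.5 mid 62.77 width 8.6
236 x 15.3 mid 62.76 width 8.5
237 x 16.1 mid 62.77 width 8.5
238 x 16.
[... 221 characters left out ...]
d 62.76 width 8.6
246 x 23.1 mid 62.76 width 8.6
247 x 23.9 mid 62.76 width 8.6
248 x 24.7 mid 62.76 width 8.6
249 x 25.4 mid 62.76 width 8.6
250 x 26.2 mid 62.82 width 8.3
251 x 27.0 mid 62.77 width 7.1
252 x 27.8 mid 62.68 width 5.5
253 x 28.5 mid 62.68 width 4.0
254 x 29.3 mid 62.71 width 2.6
255 x 30.1 mid 62.87 width 1.1
256 x 30.9 mid 63.11 width 1.8
257 x 31.7 mid 63.12 width 3.0
258 x 32.4 mid 63.11 width 4.5
259 x 33.2 mid 63.05 width 6.1
260 x 34.0 mid 62.89 width 7.8
261 x 34.8 mid 62.90 width 8.5
262 x 35.5 mid 62.89 width 8.6
263 x 36.3 mid 62.89 width 8.6
264 x 37.1 mid 62.90 width 8.5
265 x 37.9 mid 62.89 width 8.5
266 x 38.7 mid 62.90 width 8.6
267 x 39.4 mid 62.59 width 10.5
```

>>> drive_tool --rows "0 0 -0.03 0 0 0 -1; 0 0 -0.08 0 0 0 -1; -0.01 0 -0.13 0 0 0 -1; -0.03 0.05 -0.16 0 0 0 -1; -0.03 0.1 -0.16 0 0 0 -1; -0.03 0.15 -0.16 0 0 0 -1; -0.03 0.2 -0.16 0 0 0 -1; -0.03 0.24 -0.16 0 0 0 -1; -0.03 0.24 -0.16 0 0 0 -1; -0.03 0.24 -0.16 0 0 0 -1"

```text
time: 15.58
ee_pos: [0.4798, -0.2175, 0.2863]
tcp_rot: [-3.134, 0.223, -0.001]
contact_force: [-0.4, 0.6, -0.6]
width: -0.0
```

```bash
python3 - <<'E'
from bench import sensors, grab_frame
from h import *
s=sensors.state(); print(s["time"],s["ee_pos"].round(3),s["contact_force"].round(1),abs(s["qd"]).max().round(4))
for n in("scene","top"):
    f=grab_frame(n); pickle.dump(f,open(f"pics/{n}1.pkl","wb"))
    g=pickle.load(open(f"pics/{n}0.pkl","rb"))
    cv2.imwrite(f"pics/{n}1.png",f["frame"][:,:,::-1])
    if n=="top":
        a=np.hstack([x["frame"][140:280,180:330,::-1] for x in(g,f)]); cv2.imwrite("pics/cmp.png",cv2.resize(a,None,fx=2.6,fy=2.6,interpolation=cv2.INTER_CUBIC))
    else:
        a=f["frame"][150:250,170:315,::-1]; cv2.imwrite("pics/cmps.png",cv2.resize(a,None,fx=5,fy=5,interpolation=cv2.INTER_CUBIC))
E
```

```text
15.575 [ 0.48  -0.217  0.286] [-0.4  0.6 -0.6] 0.0231
```

View pics/cmp.png

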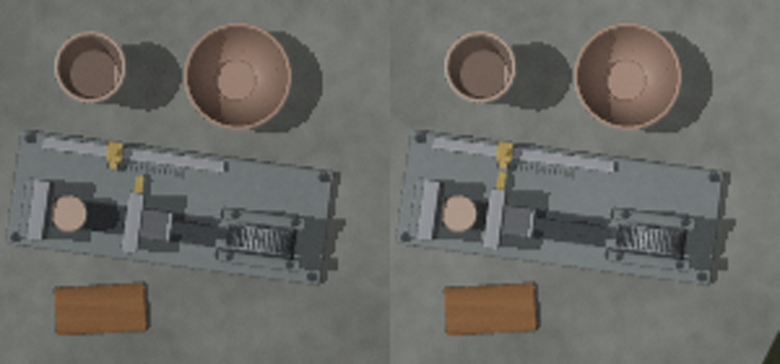

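View pics/cmps.png

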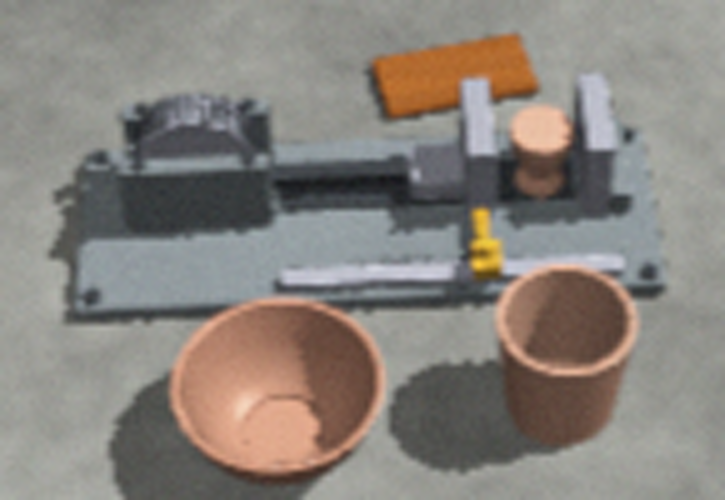

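The before and after top views show the cup, bowl, egg cup and rib where they were. The two pointers meet (scene crop about (482,235)), and the hand is well clear. I'm handing the job in.

```bash
python3 -c "
from bench import order
print(order.sign_off())"
```

```text
the job is handed in; nothing more can be done
None
```

I rolled the wheel towards the jaws in six light strokes with the shut fingertips, and the two pointers now line up to within a few tenths of a millimetre. The downward force read about 4 to 9 N each time I checked it.

- **Alignment:** In the last close wrist picture the jaw's pointer was at gauge y 62.76 mm and the mark's at 62.89 mm. Measured only at the very tips, the jaw was about 0.4 mm short. The two measurements disagree slightly, but both are small and I made no further correction. Overall the jaw has travelled about 29 mm.
- **Surroundings:** The cup, bowl, egg cup and rib look the same in the top view before and after. I did not compare the brush or the saucers, but the hand stayed at least 0.2 m above the bench when it passed near the brush and never went near the saucers.
- **Finish:** The hand ended about 0.2 m clear of everything, with no contact force, at about 15.6 s of the 51 s allowed.

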